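Swap the housings at the curing lamp and hold its shutter open

TASK

The potted housing standing on the round plate in front of the curing lamp is done and the one on the waiting stand is next: swap them, so that each stands upright and centred on the other's round plate. Then, with both let go, pull the lamp's spring-return shutter sideways by its upright grip until the pointer fin on it is in line with the fixed mark fin on the lamp, and finish holding it there (it springs shut if let go). Do not knock either housing over, and leave the other things on the bench where they are.

Things in the scene. Friction and masses are not known exactly. Their poses are not given: they have to be found in the camera images.
- lamp: Fixed curing lamp. Origin: on the bench under the centre of its round plate (80 mm across, top 10 mm above the bench, on a base plate 100 mm wide). x points from the round plate to the grey housing (x 85 to 185 mm, y -115 to 135 mm, 90 mm high), whose window and shutter face the round plate. z up; the shutter opens to the lamp's +y.
- shutter: Spring-return slide on the lamp. Origin: on the housing's top, 90 mm above the bench, under its upright black grip (24 mm along x, 16 along y, from 10 to 56 mm above the origin; carriage below 30 x 40 mm). Axes as the lamp's. Starts shut, slides to +y, 95 mm at most; the spring pulls with 4.5 N when shut plus 0.09 N per mm. The mark is 45 to 75 mm out.
- pointer (a point): Top of the pointer fin on the shutter: a dark steel fin 5 mm thick along y, 12 mm along x, its top 24 mm above the lamp housing, 46 mm to +x of the grip's middle. Moves with the shutter.
- mark: The fixed mark on the back edge of the lamp's top. Origin: on top of the lamp housing under the mark fin. Axes as the lamp's.
- mark_tip (a point): Top of the mark fin, a dark steel fin of the same size and height as the pointer, clamped to the lamp. The pointer passes 16 mm in front of it (to -x); they are in line when their y in the lamp's axes is equal.
- stand: Waiting stand, fixed: a 100 x 100 mm plate with a round plate 80 mm across, top 10 mm above the bench. Origin: on the bench under its centre. A clear strip of bench, room enough to set one housing down, lies halfway between this round plate and the lamp's.
- wide: Wide potted housing: plain grey upright cylinder 54 mm across, 62 mm high, with a 12 mm brass stub, 6 mm high, on top; 0.18 to 0.34 kg. Origin: centre of its underside. Starts on one of the two round plates.
- slim: Slim potted housing: plain grey upright cylinder 38 mm across, 85 mm high, with the same stub on top; 0.13 to 0.25 kg. Origin: centre of its underside. Starts on the other round plate.
- spray: Bystander: aluminium spray can, 60 mm across, 190 mm high. Origin: centre of its underside.
- tape: Bystander: roll of clear tape lying flat, 90 mm across, 24 mm high. Origin: centre of its underside.
- carton: Bystander: small carton 80 x 80 mm, 60 mm high. Origin: centre of its underside.
- driver: Bystander: screwdriver lying on the bench. Origin: its middle.
- jar: Bystander: squat white jar, 68 mm across, 80 mm high. Origin: centre of its underside.
- wrench: Bystander: wrench lying on the bench. Origin: its middle.
Things that resemble listed ones, but are neither listed nor needed, are in the scene too. Leave any green or purple look-alike of the slim alone.

How it is judged:
On the way:
1. the two housings stand upright on each other's round plates, let go, with the shutter still shut (((horizontal distance between wide and lamp below 0.016 m and horizontal distance between slim and stand below 0.016 m) or (horizontal distance between slim and lamp below 0.016 m and horizontal distance between wide and stand below 0.016 m)) and distance of each of wide, slim from where it was at the start of the episode above 0.1 m and angle between each of wide, slim's own z axis and vertical below 0.1 rad and height (world z) of wide between 0.005 and 0.015 m and linear speed of each of wide, slim below 0.02 m/s and contact force between each of wide, slim and the fingers below 0.1 N and height (world z) of slim between 0.005 and 0.015 m and y of pointer in the frame of mark_tip below -0.03 m), for 0.2 s.
At the end, for the whole second after the job is handed in: Each housing stands upright, let go and at rest on the round plate where the other one started (centre within 16 mm of the plate's centre), and the fingers hold the shutter still, at more than 2 N, with its pointer within 6 mm of the mark along the slide; nothing else props the shutter (((horizontal distance between wide and lamp below 0.016 m and horizontal distance between slim and stand below 0.016 m) or (horizontal distance between slim and lamp below 0.016 m and horizontal distance between wide and stand below 0.016 m)) and distance of each of wide, slim from where it was at the start of the episode above 0.1 m and angle between each of wide, slim's own z axis and vertical below 0.1 rad and height (world z) of wide between 0.005 and 0.015 m and linear speed of each of wide, slim below 0.02 m/s and contact force between each of wide, slim and the fingers below 0.1 N and height (world z) of slim between 0.005 and 0.015 m and y of pointer in the frame of mark_tip between -0.006 and 0.006 m and linear speed of shutter below 0.01 m/s and contact force between shutter and the fingers above 2 N and contact force between shutter and wide below 0.1 N and contact force between shutter and slim below 0.1 N and contact force between shutter and spray below 0.1 N and contact force between shutter and tape below 0.1 N and contact force between shutter and carton below 0.1 N and contact force between shutter and driver below 0.1 N and contact force between shutter and jar below 0.1 N and contact force between shutter and wrench below 0.1 N); the arm keeps its last pose, push and grip.
It fails at once if a housing is knocked over (angle between any of wide, slim's own z axis and vertical above 0.6 rad).
It fails at once if another thing on the bench is pushed more than 40 mm or tipped over (distance of any of spray, tape, carton, driver, jar, wrench from where it was at the start of the episode above 0.04 m or angle between any of spray, jar, carton's own z axis and vertical above 0.5 rad).
It also fails if it takes over 72 s, if anything falls off the work surface, if the arm or the gripper's body presses on something with over 40 N, if the wrist force passes 120 N, or if a joint passes its speed limit or range.

ROBOT

A 6-joint arm with a two-finger parallel gripper is mounted at the origin on the work surface. World frame = base frame: x ahead of the robot, y to its left, z up, the work surface at z = 0. Lengths are in m, angles in rad, forces in N, time in s.
With the tool pointing down it reaches from about 0.25 to 0.775 m from the base axis. Payload 4 kg.
Tool frame: the origin (TCP) lies midway between the tips of the shut fingers; the grasp point (between the pads) lies 19 mm behind it; z points along the fingers, y is the direction in which the jaws open and shut (so a half turn about z gives the same grasp; the last joint's range is limited). The gripper opens to 94 mm and grips with 3 to 60 N. Pads are 16 mm wide; open, the fingers measure 119 mm over their backs; the gripper's body (75 mm by 177 mm) begins 78 mm behind the grasp point.
Start: joints at [-1.311, 0.087, 1.371, -0, 1.684, -0.103], TCP at [0.195, -0.514, 0.206] pointing down, gripper open.
Joint ranges: [-3.1, 3.1], [-0.76, 2.03], [0.27, 2.55], [-1.08, 4.22], [0.17, 2.65], [-2.57, 2.57]. Speed limits (rad/s): [2.79, 2.79, 3.14, 3.14, 3.14, 3.14].

INTERFACE

Orientations are given as [roll, pitch, yaw] about the fixed x, y, z axes, in that order (R = Rz(yaw) Ry(pitch) Rx(roll)).
In Python, from bench import robot, cams gives the robot as it stands.
- The arm moves only by the tool step_arm, never from a script. Its argument "plan" is a list that holds one entry, the list of rows, each a list of 5 numbers: the shift along the world's x, y, z in mm, then the turn about the world's z in rad, then the opening in per cent of the stroke, from 0 (shut) to 100 (fully open). In form: [[[tx, ty, tz, turn, fingers], ...]]. A call has 1 to 8 rows; each row is the pose to reach, as a shift and turn from the pose commanded when the call began; what a row does not reach only later rows make up. A row lasts 1/12 s, in which the tool goes at most 41.7 mm and 7.16 degrees, less where a joint would pass 70% of its speed; a pose out of reach is approached as far as the arm can. A call with a gripper value outside its range is refused whole. The fingers move at their own pace and stop on an object; the grip force is fixed at half the most. Time passes only in rows, so rows that repeat a pose let the fingers close. It gives the time, the measured TCP pose, the force and the opening at its end, in the units of the state.
- robot.get_obs(): the state, without advancing time (a new reading comes with each control period).
- cams.snapshot(name): name is "side" or "top" or "wrist"; returns a dict with "frame" (420x560x3 uint8, red, green, blue), "camera_matrix" (3x3 intrinsics, pixels), "origin" and "attitude" of the camera in the world; the wrist camera has in their place "T_tool_cam" (4x4, takes a point from camera to tool coordinates, whose origin is the TCP and whose axes are the flange's). Camera axes: x right, y down, z forward; pixel columns grow to the right and rows downward; lengths in m; the calibration is good to about 2 mm. A picture is of the moment at which its call begins: read the wrist's pose just before it. There is no depth.
- robot.close_job(): hands the job in, once; it reports no verdict.
The state is a dict: "time": time; "joint_positions": joint angles; "qvel": joint speeds; "joint_torque": joint torques, N m; "tool_pos": TCP position; "ee_rot": TCP orientation; "wrist_force": force on the tool from outside, world axes, zero at the start; "wrist_torque": the same for the moment, N m; "width": finger opening in m.
Only numpy, scipy, OpenCV 4.12 (cv2) and the standard library are available. Lean on these libraries where they do the work, as an engineer would, in place of code of your own. Each camera call takes 0.05 s, during which the arm holds its last target. There are 200 camera calls.

## Working session

There is one attempt and no reset: what is moved stays moved. The work goes in short steps, Python scripts to look and compute and a tool call to move; the robot and the scene stay as the last step left them, time stands still between calls to the robot, and variables do not carry over. Pictures are saved under pics/ and viewed, about 8 in all and at most 12, crops included, and the job is handed in when it is done.

Besides the shell and the picture viewer there is one more tool, called as a command line: name --argument value ..., lists and objects as JSON in quotes. step_arm: Moves the arm, as the interface text tells. Its arguments: {"type":"object","properties":{"plan":{"type":"array"}},"required":["plan"]}

```bash
mkdir -p pics; cat > h.py <<'E'
import numpy as np, cv2
from bench import robot, cams
def snap(n,f):
    s=cams.snapshot(n); cv2.imwrite('pics/'+f,cv2.cvtColor(s['frame'],cv2.COLOR_RGB2BGR)); 
    np.savez('pics/'+f+'.npz',**{k:np.array(v) for k,v in s.items()}); return s
def Rm(a):
    a=np.array(a,float)
    if a.shape==(3,3): return a
    from scipy.spatial.transform import Rotation as R
    return R.from_euler('xyz',a).as_matrix() if a.size==3 else R.from_quat(a).as_matrix()
def ray(f,u,v,z):
    d=np.load('pics/'+f+'.npz'); K=d['camera_matrix']; o=d['origin']; R=Rm(d['attitude'])
    r=R@np.linalg.inv(K)@[u,v,1]; return o+r*(z-o[2])/r[2]
def proj(f,p):
    d=np.load('pics/'+f+'.npz'); q=d['camera_matrix']@(Rm(d['attitude']).T@(np.array(p)-d['origin'])); return q[:2]/q[2]
E
python3 - <<'E'
from h import *
a=snap('top','t0.png');b=snap('side','s0.png')
for s in (a,b): print(s['camera_matrix'],s['origin'],s['attitude'])
print(robot.get_obs())
E
```

```text
[[545.96196257   0.         280.04122708]
 [  0.         545.96196257 212.07102279]
 [  0.           0.           1.        ]] [0.24586423 0.01023555 1.43528236] [-2.92823992e+00 -8.03683303e-04 -1.54620025e+00]
[[541.63241394   0.         288.77278199]
 [  0.         541.63241394 217.19452489]
 [  0.           0.           1.        ]] [0.48929499 1.16044399 0.73923588] [-2.08309302 -0.00484804 -3.09472177]
{'time': 0.1, 'joint_positions': array([-1.31108055e+00,  8.78806781e-02,  1.37209647e+00,  1.61833107e-05,
        1.68358970e+00, -1.03125189e-01]), 'qvel': array([ 5.48580751e-04, -2.50048333e-03, -3.35412315e-03, -2.89596852e-04,
        8.67388956e-04,  9.44549573e-05]), 'joint_torque': array([ 1.42845562e-03, -3.41254234e+01, -3.03302407e+01,  7.19546014e-02,
        3.04715813e-02, -1.01103665e-04]), 'tool_pos': array([ 0.19507381, -0.51371872,  0.20442482]), 'ee_rot': array([-3.13963060e+00, -2.19227336e-04,  3.62842552e-01]), 'wrist_force': array([ 0.37850095,  0.37485788, -0.73354337]), 'wrist_torque': array([-0.00849121,  0.02817245,  0.02562932]), 'width': 0.09393859019314836}
```

View pics/t0.png

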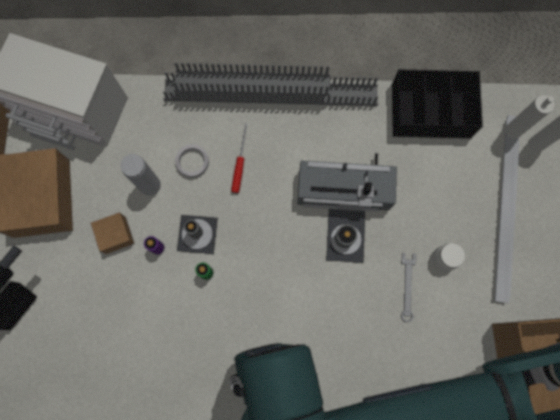

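View pics/s0.png

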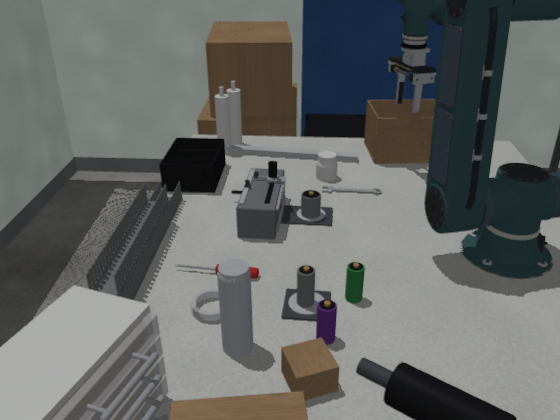

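```bash
python3 - <<'E'
import cv2,numpy as np
a=cv2.imread('pics/t0.png')
A=cv2.resize(a[145:270,290:405],None,fx=5,fy=5,interpolation=cv2.INTER_CUBIC)[:600]
B=cv2.resize(a[205:290,172:222],None,fx=4,fy=4,interpolation=cv2.INTER_CUBIC)
o=np.zeros((600,800,3),np.uint8);o[:A.shape[0],:A.shape[1]]=A;o[:B.shape[0],590:590+B.shape[1]]=B
cv2.imwrite('pics/c0.png',np.clip(o*1.6,0,255).astype(np.uint8))
b=cv2.imread('pics/s0.png')[150:325,225:375]
cv2.imwrite('pics/c1.png',np.clip(cv2.resize(b,None,fx=3.4,fy=3.4,interpolation=cv2.INTER_CUBIC)*1.4,0,255).astype(np.uint8))
E
```

```text
(no output)
```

View pics/c0.png

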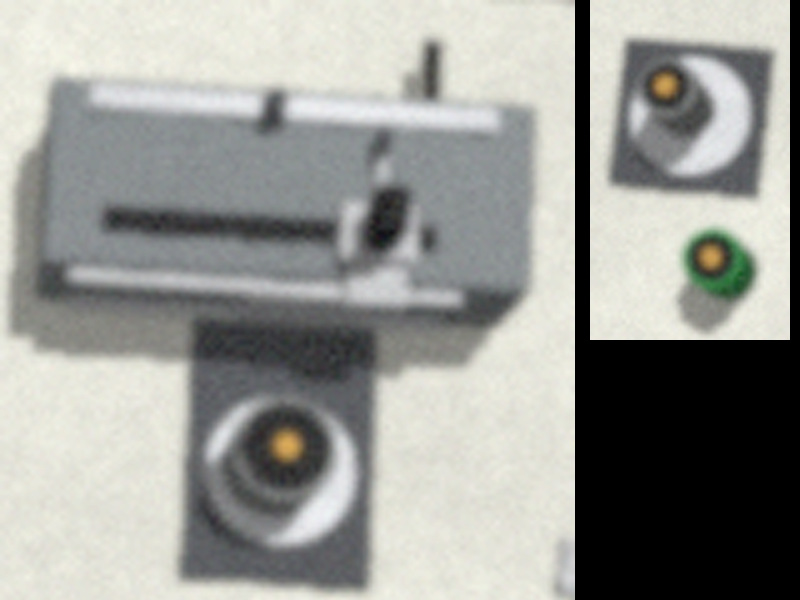

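View pics/c1.png

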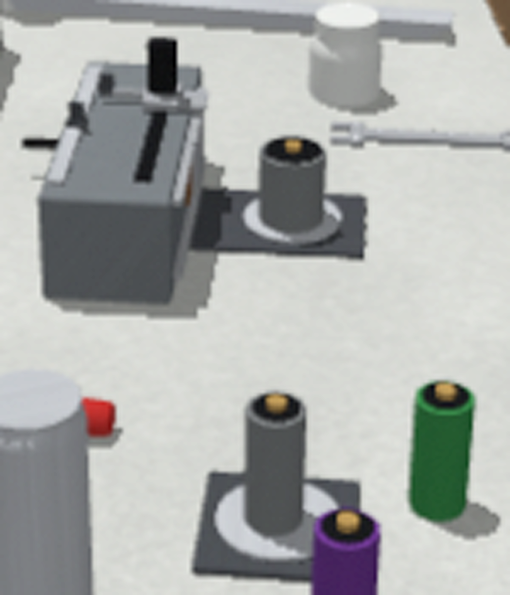

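```bash
python3 - <<'E'
from h import *
f='t0.png'
A=lambda x,y,z: ray(f,x/5+290-.4,y/5+145-.4,z)
B=lambda x,y,z: ray(f,(x-590)/4+172-.4,y/4+205-.4,z)
P=dict(wide=A(287,445,.078),slim=B(665,86,.101),lamp=A(281.5,470.5,.01),stand=B(691,116.5,.01),green=B(711,258,.091),
mark=A(276,93,.114),ptr=A(382,135,.114),grip=A(395,190,.146),hl=A(55,78,.09),hr=A(535,106,.09),bl=A(193,320,.004),bl2=A(181,578,.004))
for k,v in P.items(): print(k,v.round(4))
for a,b in (('hl','hr'),('bl','bl2')):
    d=P[a]-P[b]; print(a,np.arctan2(d[1],d[0]))
# side: crop 3.4, offset 225,150
S=lambda x,y,z: ray('s0.png',x/3.4+225-.35,y/3.4+150-.35,z)
for n,x,y,z in (('wide',292,146,.078),('slim',276,403,.101),('lamp',293,217,.01),('stand',277,516,.01),('mark',75,102,.114),('ptr',106,76,.114),('grip',162,40,.146)):
    print('side',n,S(x,y,z).round(4))
print('spray etc', ray(f,133,164,.19).round(3), ray(f,452,255,.08).round(3), ray(f,153,243,.09).round(3))
E
```

```text
wide [ 0.4885 -0.1538  0.078 ]
slim [0.4937 0.2383 0.101 ]
lamp [ 0.4869 -0.1591  0.01  ]
stand [0.4905 0.2355 0.01  ]
green [0.3886 0.2053 0.091 ]
mark [ 0.6624 -0.1442  0.114 ]
ptr [ 0.6416 -0.1975  0.114 ]
grip [ 0.6042 -0.1986  0.146 ]
hl [ 0.6752 -0.0332  0.09  ]
hr [ 0.6663 -0.28    0.09  ]
bl [ 0.5686 -0.1124  0.004 ]
bl2 [ 0.4293 -0.1069  0.004 ]
hl 1.5347538738543067
bl -0.03939200615077973
side wide [ 0.4887 -0.1534  0.078 ]
side slim [0.4943 0.2387 0.101 ]
side lamp [ 0.4863 -0.1595  0.01  ]
side stand [0.4919 0.2323 0.01  ]
side mark [ 0.6607 -0.1493  0.114 ]
side ptr [ 0.6412 -0.1997  0.114 ]
side grip [ 0.5954 -0.2017  0.146 ]
spray etc [0.624 0.368 0.19 ] [ 0.44  -0.416  0.08 ] [0.451 0.331 0.09 ]
```

step_arm --plan '[[[25, 30, 0, -0.05, 100], [50, 60, 0, -0.1, 100], [75, 90, 0, -0.15, 100], [100, 120, 0, -0.2, 100], [125, 150, 0, -0.25, 100], [150, 180, 0, -0.3, 100], [175, 210, 0, -0.35, 100], [200, 240, 0, -0.4, 100]]]'

```text
time: 0.77
tool_pos: [0.3958, -0.2724, 0.2051]
ee_rot: [-3.141, 0.0, -0.04]
wrist_force: [0.6, -0.2, -0.9]
width: 0.0941
```

step_arm --plan '[[[23, 30, 0, 0, 100], [47, 60, 0, 0, 100], [70, 90, 0, 0, 100], [93, 119, -10, 0, 100], [93, 119, -30, 0, 100], [93, 119, -50, 0, 100], [93, 119, -70, 0, 100], [93, 119, -70, 0, 100]]]'

```text
time: 1.43
tool_pos: [0.4853, -0.1534, 0.1302]
ee_rot: [-3.138, 0.009, -0.036]
wrist_force: [-0.7, 0.6, -1.1]
width: 0.0936
```

```bash
python3 - <<'E'
from h import *
o=robot.get_obs();print(o['tool_pos'],o['ee_rot'])
s=snap('wrist','w0.png');print(s['T_tool_cam'])
o=robot.get_obs();print(o['tool_pos'],o['ee_rot'])
T=np.array(s['T_tool_cam'])
def pw(p):
    c=np.linalg.inv(T)@np.r_[Rm(o['ee_rot']).T@(np.array(p)-o['tool_pos']),1]
    q=s['camera_matrix']@c[:3];return (q[:2]/q[2]).round(1)
print('stub',pw([.4886,-.1536,.078]),'lamp',pw([.487,-.1585,.01]),'ptr',pw([.6414,-.1986,.114]),'mark',pw([.6615,-.147,.114]),'tcp',pw(o['tool_pos']))
E
```

```text
[ 0.48531035 -0.15342159  0.13017288] [-3.13794399  0.00947594 -0.03620993]
[[-4.27600746e-04 -9.73188995e-01 -2.30006516e-01  6.74179127e-02]
 [ 9.99999900e-01 -3.86211150e-04 -2.24968681e-04  1.33226738e-04]
 [ 1.30105964e-04 -2.30006589e-01  9.73189063e-01 -1.78887462e-01]
 [ 0.00000000e+00  0.00000000e+00  0.00000000e+00  1.00000000e+00]]
[ 0.48632074 -0.15415551  0.13257066] [-3.13923427  0.00621683 -0.03673801]
stub [278.6 226.1] lamp [284.7 206.2] ptr [359.9 -62.9] mark [ 250.2 -107.5] tcp [279.3 258.1]
```

View pics/w0.png

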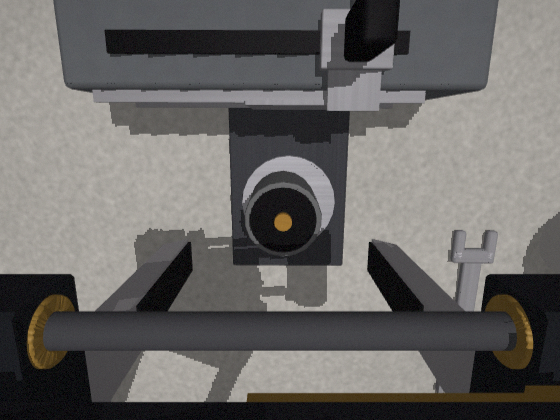

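step_arm --plan '[[[2, -1, -20, 0, 100], [2, -1, -45, 0, 100], [2, -1, -70, 0, 100], [2, -1, -90, 0, 100], [2, -1, -103, 0, 100], [2, -1, -103, 0, 100], [2, -1, -103, 0, 0], [2, -1, -103, 0, 0]]]'

```text
time: 2.15
tool_pos: [0.4915, -0.157, 0.0346]
ee_rot: [3.14, -0.003, -0.038]
wrist_force: [0.4, -0.5, 0.7]
width: 0.0843
```

step_arm --plan '[[[0, 0, 0, 0, 0], [0, 0, 0, 0, 0], [0, 0, 0, 0, 0], [0, 0, 0, 0, 0], [0, 0, 0, 0, 0], [0, 0, 0, 0, 0]]]'

```text
time: 2.65
tool_pos: [0.4905, -0.1561, 0.033]
ee_rot: [-3.142, -0.001, -0.037]
wrist_force: [-0.3, -0.0, 3.1]
width: 0.0537
```

step_arm --plan '[[[0, 0, 10, 0, 0], [0, 0, 25, 0, 0], [0, 0, 40, 0, 0], [0, 10, 50, 0, 0], [0, 30, 50, 0, 0], [0, 55, 50, 0, 0], [0, 80, 50, 0, 0], [0, 105, 50, 0, 0]]]'

```text
time: 3.32
tool_pos: [0.4896, -0.0496, 0.0825]
ee_rot: [-3.141, 0.001, -0.038]
wrist_force: [0.4, 0.3, -2.4]
width: 0.0536
```

step_arm --plan '[[[0, 25, 0, 0, 0], [0, 50, 0, 0, 0], [0, 70, 0, 0, 0], [0, 83, 0, 0, 0], [0, 90, -5, 0, 0], [0, 90, -20, 0, 0], [0, 90, -35, 0, 0], [0, 90, -45, 0, 0]]]'

```text
time: 3.98
tool_pos: [0.4889, 0.0391, 0.0357]
ee_rot: [3.141, 0.003, -0.037]
wrist_force: [-0.2, -0.5, -3.3]
width: 0.054
```

step_arm --plan '[[[0, 0, -5, 0, 0], [0, 0, -10, 0, 0], [0, 0, -14, 0, 0], [0, 0, -15, 0, 0], [0, 0, -15, 0, 0], [0, 0, -15, 0, 0]]]'

```text
time: 4.48
tool_pos: [0.4907, 0.0387, 0.023]
ee_rot: [3.142, -0.001, -0.037]
wrist_force: [0.1, -0.1, -2.2]
width: 0.0535
```

step_arm --plan '[[[0, 0, -1, 0, 0], [0, 0, -1, 0, 100], [0, 0, -1, 0, 100], [0, 0, -1, 0, 100], [0, 0, -1, 0, 100], [0, 0, -1, 0, 100], [0, 0, -1, 0, 100], [0, 0, -1, 0, 100]]]'

```text
time: 5.15
tool_pos: [0.4902, 0.0388, 0.0214]
ee_rot: [3.141, 0.0, -0.037]
wrist_force: [-0.4, -0.2, -0.1]
width: 0.0937
```

step_arm --plan '[[[0, 0, 20, 0, 100], [0, 0, 50, 0, 100], [0, 0, 80, 0, 100], [0, 20, 107, 0, 100], [0, 60, 107, 0, 100], [0, 100, 107, 0, 100], [0, 140, 107, 0, 100], [0, 175, 107, 0, 100]]]'

```text
time: 5.82
tool_pos: [0.49, 0.216, 0.1289]
ee_rot: [-3.141, -0.001, -0.037]
wrist_force: [1.3, 0.5, -0.3]
width: 0.0941
```

step_arm --plan '[[[3, 20, 0, 0, 100], [3, 25, 0, 0, 100], [3, 25, 0, 0, 100], [3, 25, 0, 0, 100], [3, 25, 0, 0, 100]]]'

```text
time: 6.23
tool_pos: [0.4932, 0.2374, 0.1284]
ee_rot: [3.141, 0.0, -0.039]
wrist_force: [0.3, 0.0, -0.7]
width: 0.094
```

```bash
cat >> h.py <<'E'
def wsnap(f):
    o=robot.get_obs(); s=snap('wrist',f); np.savez('pics/'+f+'.o.npz',t=o['tool_pos'],r=o['ee_rot']); print(o['tool_pos'],o['ee_rot'],o['width']); return s
def _w(f):
    d=np.load('pics/'+f+'.npz');o=np.load('pics/'+f+'.o.npz')
    M=np.eye(4);M[:3,:3]=Rm(o['r']);M[:3,3]=o['t']; return d['camera_matrix'],M@d['T_tool_cam']
def wray(f,u,v,z):
    K,M=_w(f); r=M[:3,:3]@np.linalg.inv(K)@[u,v,1]; c=M[:3,3]; return (c+r*(z-c[2])/r[2]).round(4)
def wproj(f,p):
    K,M=_w(f); q=K@(np.linalg.inv(M)@np.r_[p,1])[:3]; return (q[:2]/q[2]).round(1)
E
python3 - <<'E'
from h import *
wsnap('w1.png')
print(wproj('w1.png',[.494,.2385,.101]),wproj('w1.png',[.491,.235,.01]))
E
```

```text
[0.49323264 0.23739044 0.12836805] [ 3.14071996e+00  2.94235667e-04 -3.87368562e-02] 0.09401702793336514
[277.4 241. ] [282.1 211.5]
```

View pics/w1.png

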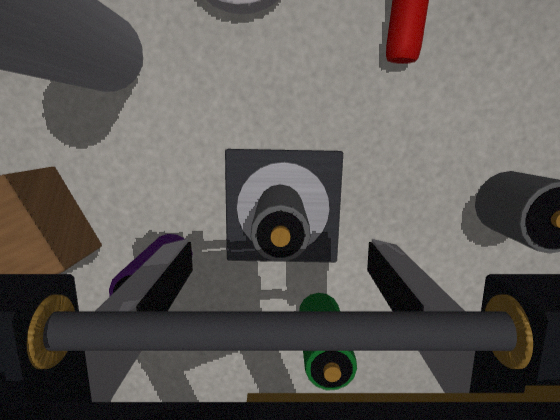

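```bash
python3 - <<'E'
from h import *
print(wray('w1.png',280,236.5,.101),'disc',wray('w1.png',237,205,.01),wray('w1.png',329,205,.01),wray('w1.png',284,163,.01),'plate',wray('w1.png',283.5,206,.004))
print('w0 disc?')
E
```

```text
[0.4968 0.2368 0.101 ] disc [0.4982 0.2734 0.01  ] [0.4951 0.1947 0.01  ] [0.5323 0.2319 0.01  ] plate [0.4944 0.2336 0.004 ]
w0 disc?
```

step_arm --plan '[[[2, 0, -15, 0, 75], [2, 0, -35, 0, 75], [2, 0, -55, 0, 75], [2, 0, -70, 0, 75], [2, 0, -80, 0, 75], [2, 0, -80, 0, 75], [2, 0, -80, 0, 0], [2, 0, -80, 0, 0]]]'

```text
time: 6.95
tool_pos: [0.4962, 0.2387, 0.0498]
ee_rot: [-3.141, -0.002, -0.038]
wrist_force: [0.3, -0.2, -0.1]
width: 0.0602
```

step_arm --plan '[[[0, 0, 0, 0, 0], [0, 0, 0, 0, 0], [0, 0, 0, 0, 0], [0, 0, 0, 0, 0], [0, 0, 0, 0, 0], [0, 0, 0, 0, 0]]]'

```text
time: 7.45
tool_pos: [0.4958, 0.2384, 0.0495]
ee_rot: [3.141, -0.002, -0.037]
wrist_force: [-0.0, -2.3, 4.3]
width: 0.0374
```

step_arm --plan '[[[0, 0, 10, 0, 0], [0, 0, 25, 0, 0], [0, 0, 45, 0, 0], [0, 0, 65, 0, 0], [0, 0, 85, 0, 0], [0, 0, 100, 0, 0], [0, -10, 105, 0, 0], [0, -30, 105, 0, 0]]]'

```text
time: 8.12
tool_pos: [0.4956, 0.2102, 0.1549]
ee_rot: [-3.139, -0.002, -0.034]
wrist_force: [0.1, -1.4, -2.6]
width: 0.0376
```

step_arm --plan '[[[-1, -28, 0, 0, 0], [-2, -56, 0, 0, 0], [-3, -84, 0, 0, 0], [-4, -112, 0, 0, 0], [-5, -140, 0, 0, 0], [-6, -168, 0, 0, 0], [-7, -196, 0, 0, 0], [-8, -224, 0, 0, 0]]]'

```text
time: 8.78
tool_pos: [0.4859, -0.0167, 0.1522]
ee_rot: [-3.141, 0.002, -0.037]
wrist_force: [0.4, 0.1, -3.3]
width: 0.0375
```

step_arm --plan '[[[0, -28, 0, 0, 0], [0, -56, 0, 0, 0], [0, -82, 0, 0, 0], [0, -105, 0, 0, 0], [0, -125, 0, 0, 0], [0, -138, 0, 0, 0], [0, -143, -10, 0, 0], [0, -143, -30, 0, 0]]]'

```text
time: 9.45
tool_pos: [0.4885, -0.1598, 0.1248]
ee_rot: [3.14, -0.005, -0.039]
wrist_force: [-0.3, 0.0, -2.8]
width: 0.0374
```

step_arm --plan '[[[0, 0, -15, 0, 0], [0, 0, -30, 0, 0], [0, 0, -45, 0, 0], [0, 0, -57, 0, 0], [0, 0, -65, 0, 0], [0, 0, -68, 0, 0], [0, 0, -68, 0, 0], [0, 0, -68, 0, 0]]]'

```text
time: 10.12
tool_pos: [0.4876, -0.1582, 0.056]
ee_rot: [3.141, -0.001, -0.037]
wrist_force: [-0.2, -0.1, -2.9]
width: 0.0377
```

step_arm --plan '[[[0, 0, -2, 0, 0], [0, 0, -4, 0, 0], [0, 0, -5, 0, 0], [0, 0, -6, 0, 0], [0, 0, -7, 0, 0], [0, 0, -7, 0, 0]]]'

```text
time: 10.62
tool_pos: [0.4874, -0.1583, 0.0495]
ee_rot: [3.141, -0.001, -0.037]
wrist_force: [-1.7, 0.2, 3.7]
width: 0.0376
```

Contact made. Release and go up, then back to the wide one.

step_arm --plan '[[[0, 0, 0, 0, 75], [0, 0, 0, 0, 75], [0, 0, 0, 0, 75], [0, 0, 0, 0, 75], [0, 0, 0, 0, 75], [0, 0, 0, 0, 75], [0, 0, 10, 0, 75], [0, 0, 30, 0, 75]]]'

```text
time: 11.28
tool_pos: [0.4851, -0.1573, 0.0764]
ee_rot: [-3.139, 0.006, -0.037]
wrist_force: [0.7, 0.5, 0.2]
width: 0.0706
```

step_arm --plan '[[[0, 0, 25, 0, 100], [0, 0, 50, 0, 100], [0, 20, 65, 0, 100], [0, 55, 65, 0, 100], [0, 90, 65, 0, 100], [0, 125, 65, 0, 100], [0, 160, 65, 0, 100], [0, 185, 65, 0, 100]]]'

```text
time: 11.95
tool_pos: [0.487, 0.0293, 0.1446]
ee_rot: [-3.141, -0.001, -0.036]
wrist_force: [0.5, 0.4, -0.2]
width: 0.0941
```

step_arm --plan '[[[3, 12, -5, 0, 100], [3, 12, -20, 0, 100], [3, 12, -20, 0, 100], [3, 12, -20, 0, 100]]]'

```text
time: 12.28
tool_pos: [0.4897, 0.0383, 0.1228]
ee_rot: [3.141, 0.002, -0.037]
wrist_force: [0.4, 0.5, -1.2]
width: 0.0947
```

```bash
python3 - <<'E'
from h import *
wsnap('w2.png')
a=snap('top','t2.png')
print(wproj('w2.png',[.49,.0388,.068]))
im=cv2.imread('pics/w2.png'); t=cv2.imread('pics/t2.png')[145:270,290:405]
o=np.zeros((420,800,3),np.uint8); o[:,:420]=im[:,70:490]; o[:375,440:785]=cv2.resize(t,None,fx=3,fy=3,interpolation=cv2.INTER_CUBIC)
cv2.imwrite('pics/c2.png',np.clip(o*1.4,0,255).astype(np.uint8))
E
```

```text
[0.48967122 0.03830525 0.1227606 ] [ 3.14091519e+00  2.18938242e-03 -3.74041676e-02] 0.09466603439953747
[278.6 229. ]
```

View pics/c2.png

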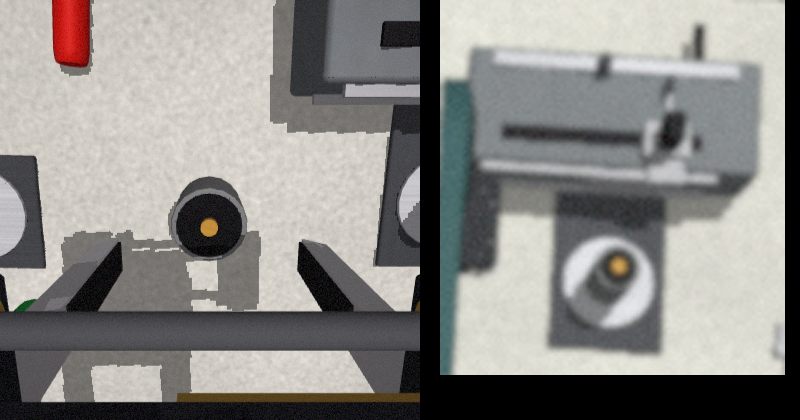

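```bash
python3 - <<'E'
from h import *
f=lambda x,y,z: ray('t2.png',(x-440)/3+289.67,y/3+144.67,z).round(4)
print('slim',f(619,266,.101),'disc',f(608.5,282,.01))
E
```

```text
slim [ 0.4852 -0.1569  0.101 ] disc [ 0.487 -0.159  0.01 ]
```

step_arm --plan '[[[0, 0, -20, 0, 100], [0, 0, -45, 0, 100], [0, 0, -70, 0, 100], [0, 0, -88, 0, 100], [0, 0, -97, 0, 100], [0, 0, -97, 0, 100], [0, 0, -97, 0, 0], [0, 0, -97, 0, 0]]]'

```text
time: 13.05
tool_pos: [0.4917, 0.0384, 0.0283]
ee_rot: [3.141, -0.003, -0.038]
wrist_force: [0.6, 0.2, -0.3]
width: 0.0841
```

step_arm --plan '[[[0, 0, 0, 0, 0], [0, 0, 0, 0, 0], [0, 0, 0, 0, 0], [0, 0, 0, 0, 0], [0, 0, 0, 0, 0], [0, 0, 0, 0, 0]]]'

```text
time: 13.55
tool_pos: [0.4905, 0.0388, 0.027]
ee_rot: [3.141, -0.001, -0.037]
wrist_force: [-0.1, -0.3, 2.4]
width: 0.0538
```

step_arm --plan '[[[0, 0, 10, 0, 0], [0, 0, 25, 0, 0], [0, 0, 42, 0, 0], [0, 10, 58, 0, 0], [0, 30, 60, 0, 0], [0, 55, 60, 0, 0], [0, 80, 60, 0, 0], [0, 105, 60, 0, 0]]]'

```text
time: 14.22
tool_pos: [0.4897, 0.1447, 0.0866]
ee_rot: [3.141, 0.001, -0.038]
wrist_force: [0.4, -1.0, -2.4]
width: 0.0536
```

step_arm --plan '[[[1, 25, 0, 0, 0], [2, 50, 0, 0, 0], [2, 70, 0, 0, 0], [2, 84, 0, 0, 0], [2, 90, -5, 0, 0], [2, 90, -20, 0, 0], [2, 90, -35, 0, 0], [2, 90, -42, 0, 0]]]'

```text
time: 14.88
tool_pos: [0.4907, 0.2326, 0.042]
ee_rot: [3.139, 0.004, -0.037]
wrist_force: [-0.5, -0.5, -1.5]
width: 0.0536
```

step_arm --plan '[[[0, 0, -3, 0, 0], [0, 0, -5, 0, 0], [0, 0, -6, 0, 0], [0, 0, -7, 0, 0], [0, 0, -8, 0, 0], [0, 0, -8, 0, 0], [0, 0, -8, 0, 0]]]'

```text
time: 15.47
tool_pos: [0.4925, 0.2338, 0.037]
ee_rot: [-3.141, -0.001, -0.037]
wrist_force: [-0.1, 0.6, -1.7]
width: 0.0538
```

step_arm --plan '[[[0, 0, -1, 0, 0], [0, 0, -1, 0, 0], [0, 0, -1, 0, 100], [0, 0, -1, 0, 100], [0, 0, -1, 0, 100], [0, 0, -1, 0, 100], [0, 0, -1, 0, 100], [0, 0, -1, 0, 100]]]'

```text
time: 16.13
tool_pos: [0.4922, 0.2338, 0.0353]
ee_rot: [3.141, 0.0, -0.037]
wrist_force: [0.2, 0.4, -0.2]
width: 0.0903
```

step_arm --plan '[[[0, 0, 25, 0, 100], [0, 0, 60, 0, 100], [0, 0, 95, 0, 100], [0, 0, 130, 0, 100], [0, 0, 165, 0, 100], [10, -30, 170, 0, 60], [20, -65, 170, 0, 60], [30, -100, 170, 0, 60]]]'

```text
time: 16.8
tool_pos: [0.523, 0.1334, 0.2072]
ee_rot: [-3.141, -0.003, -0.035]
wrist_force: [0.2, -0.9, -0.4]
width: 0.0777
```

step_arm --plan '[[[8, -35, 0, 0, 60], [16, -70, 0, 0, 60], [24, -105, 0, 0, 60], [32, -140, 0, 0, 60], [40, -175, 0, 0, 60], [48, -210, 0, 0, 60], [56, -245, 0, 0, 60], [64, -280, 0, 0, 60]]]'

```text
time: 17.47
tool_pos: [0.5863, -0.148, 0.2054]
ee_rot: [3.142, -0.0, -0.037]
wrist_force: [0.2, 0.4, -0.2]
width: 0.0562
```

step_arm --plan '[[[4, -20, 0, 0, 60], [4, -40, 0, 0, 60], [4, -53, 0, 0, 60], [4, -53, 0, 0, 60], [4, -53, 0, 0, 60], [4, -53, 0, 0, 60]]]'

```text
time: 17.97
tool_pos: [0.5902, -0.1981, 0.2056]
ee_rot: [-3.141, -0.0, -0.036]
wrist_force: [-0.1, 0.4, 0.7]
width: 0.0564
```

```bash
python3 - <<'E'
from h import *
wsnap('w3.png')
a=snap('top','t3.png')
for p in ([.598,-.2,.146],[.6414,-.1986,.114],[.6615,-.147,.114]): print(wproj('w3.png',p))
im=cv2.imread('pics/w3.png'); t=cv2.imread('pics/t3.png')[205:260,165:230]
o=np.zeros((420,800,3),np.uint8); o[:,:480]=im[:,40:520]; o[:220,500:760]=cv2.resize(t,None,fx=4,fy=4,interpolation=cv2.INTER_CUBIC)
cv2.imwrite('pics/c3.png',np.clip(o*1.4,0,255).astype(np.uint8))
E
```

```text
[ 0.59022224 -0.19808004  0.20559233] [-3.14097828e+00 -3.12302997e-05 -3.61985854e-02] 0.056358798276312495
[281.8 216.8]
[277.6 150.5]
[206.9 125.6]
```

View pics/c3.png

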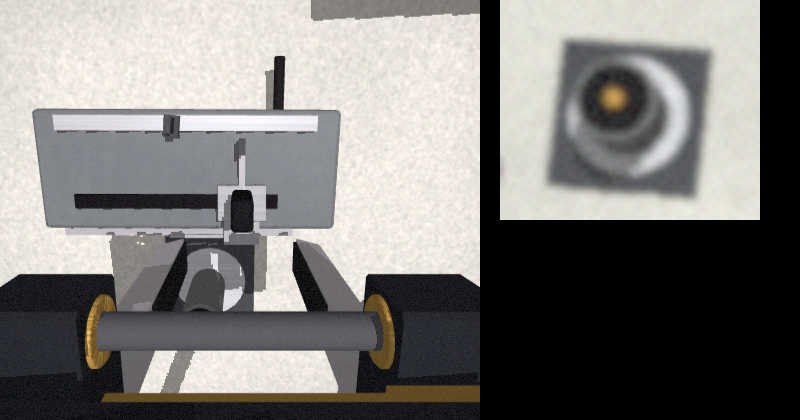

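```bash
python3 - <<'E'
from h import *
print('ptr',wray('w3.png',280,152,.114),'mark',wray('w3.png',210,129,.114),'grip',wray('w3.png',282.5,222,.146))
im=cv2.imread('pics/w3.png')
o=np.vstack([cv2.resize(im[105:240,190:310],(480,540),interpolation=cv2.INTER_CUBIC)])
cv2.imwrite('pics/c4.png',np.clip(o*1.8,0,255).astype(np.uint8))
f=lambda x,y,z: ray('t3.png',(x-500)/4+164.6,y/4+204.6,z).round(4)
print('wide',f(614,98,.078),'disc',f(629,115,.01))
E
```

```text
ptr [ 0.6403 -0.2003  0.114 ] mark [ 0.659  -0.1491  0.114 ] grip [ 0.5943 -0.2004  0.146 ]
wide [0.4904 0.2349 0.078 ] disc [0.4915 0.2355 0.01  ]
```

View pics/c4.png

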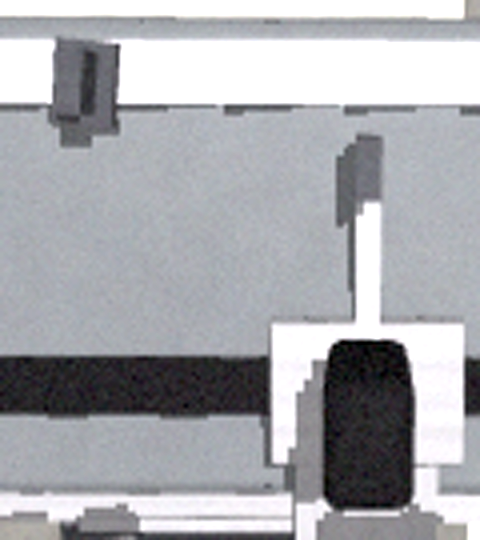

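```bash
python3 - <<'E'
from h import *
p=wray('w3.png',281.9,146.4,.114);m=wray('w3.png',206.4,122.6,.114)
y=np.array([.037,.9993,0]);print(p,m,(m-p)@y,'fin base',wray('w3.png',190+84.5/4-.4,122.6,.092),'grip',wray('w3.png',190+369/4-.4,222,.146))
im=cv2.imread('pics/t0.png')[150:200,330:380]
E
```

```text
[ 0.6443 -0.2019  0.114 ] [ 0.6637 -0.1468  0.114 ] 0.05577922999999998 fin base [ 0.664  -0.1459  0.092 ] grip [ 0.5943 -0.1999  0.146 ]
```

step_arm --plan '[[[5, -2, -20, 0, 60], [5, -2, -45, 0, 60], [5, -2, -70, 0, 60], [5, -2, -87, 0, 60], [5, -2, -94, 0, 60], [5, -2, -94, 0, 60], [5, -2, -94, 0, 0], [5, -2, -94, 0, 0]]]'

```text
time: 18.73
tool_pos: [0.5963, -0.2013, 0.1136]
ee_rot: [3.14, -0.003, -0.037]
wrist_force: [0.5, -0.1, -0.3]
width: 0.0463
```

step_arm --plan '[[[0, 0, 0, 0, 0], [0, 0, 0, 0, 0], [0, 0, 0, 0, 0], [0, 0, 0, 0, 0], [0, 0, 0, 0, 0], [0, 0, 0, 0, 0], [0, 0, 0, 0, 0]]]'

```text
time: 19.32
tool_pos: [0.5955, -0.1998, 0.1121]
ee_rot: [-3.139, -0.001, -0.037]
wrist_force: [-0.5, 5.5, 3.8]
width: 0.0159
```

step_arm --plan '[[[0, 7, 0, 0, 0], [1, 15, 0, 0, 0], [1, 24, 0, 0, 0], [1, 33, 0, 0, 0], [2, 42, 0, 0, 0], [2, 50, 0, 0, 0], [2, 54, 0, 0, 0], [2, 54, 0, 0, 0]]]'

```text
time: 19.98
tool_pos: [0.5975, -0.1504, 0.1121]
ee_rot: [3.135, -0.002, -0.039]
wrist_force: [-0.1, -8.4, 1.0]
width: 0.0161
```

step_arm --plan '[[[0, 0, 0, 0, 0], [0, 0, 0, 0, 0], [0, 0, 0, 0, 0], [0, 0, 0, 0, 0]]]'

```text
time: 20.32
tool_pos: [0.5975, -0.1512, 0.1121]
ee_rot: [3.134, -0.002, -0.04]
wrist_force: [0.5, -8.1, 1.4]
width: 0.0156
```

```bash
python3 - <<'E'
from h import *
wsnap('w5.png'); snap('top','t5.png');snap('side','s5.png')
for p in ([.6445,-.146,.114],[.6637,-.1468,.114]): print(wproj('w5.png',p))
w=cv2.imread('pics/w5.png')
R=lambda i,k:cv2.resize(i,None,fx=k,fy=k,interpolation=cv2.INTER_CUBIC)
o=np.zeros((600,800,3),np.uint8)
a=R(w[0:150,200:350],3); b=R(cv2.imread('pics/t5.png')[145:215,310:380],4); c=R(cv2.imread('pics/s5.png')[150:230,230:300],4)
o[:450,:450]=a;o[:280,460:740]=b;o[280:600,460:740]=c
cv2.imwrite('pics/c5.png',np.clip(o*1.7,0,255).astype(np.uint8))
E
```

```text
[ 0.59745397 -0.15120796  0.11213923] [ 3.13441537e+00 -1.83148044e-03 -3.96043126e-02] 0.015617053749286455
[265.1 170.8]
[264.8 131.3]
```

View pics/c5.png

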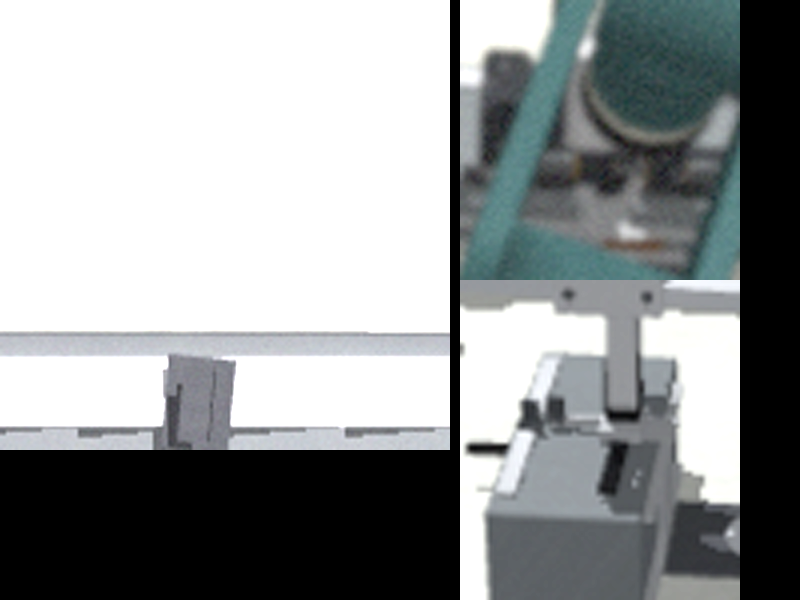

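step_arm --plan '[[[0, 2, 0, 0, 0], [0, 4, 0, 0, 0], [0, 4, 0, 0, 0], [0, 4, 0, 0, 0], [0, 4, 0, 0, 0]]]'

```text
time: 20.88
tool_pos: [0.5976, -0.1473, 0.1121]
ee_rot: [3.134, -0.002, -0.04]
wrist_force: [0.9, -8.6, 0.7]
width: 0.0158
```

```bash
python3 - <<'E'
from h import *
wsnap('w6.png'); snap('side','s6.png')
w=cv2.imread('pics/w6.png')
R=lambda i,k:cv2.resize(i,None,fx=k,fy=k,interpolation=cv2.INTER_CUBIC)
o=np.zeros((600,800,3),np.uint8)
a=R(w[105:225,215:315],5); b=R(cv2.imread('pics/s6.png')[170:200,235:265],9); 
o[:,:500]=a;o[:270,510:780]=b
cv2.imwrite('pics/c6.png',np.clip(o*1.2,0,255).astype(np.uint8))
E
```

```text
[ 0.59761161 -0.14733973  0.11212618] [ 3.13419134e+00 -2.13558920e-03 -3.96165642e-02] 0.015845030242106473
```

View pics/c6.png

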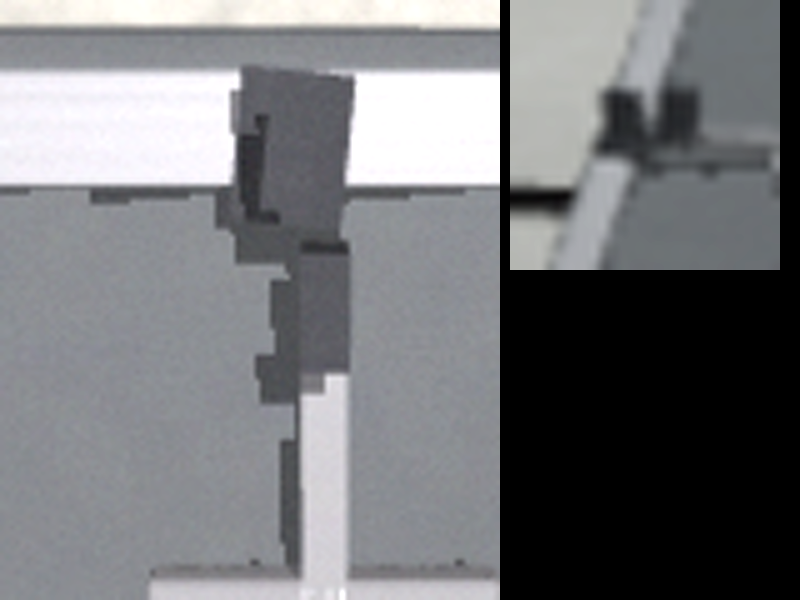

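step_arm --plan '[[[0, 2, 0, 0, 0], [0, 3, 0, 0, 0], [0, 3, 0, 0, 0], [0, 3, 0, 0, 0], [0, 3, 0, 0, 0], [0, 3, 0, 0, 0]]]'

```text
time: 21.48
tool_pos: [0.5977, -0.1446, 0.1121]
ee_rot: [3.134, -0.002, -0.04]
wrist_force: [0.9, -8.1, 0.7]
width: 0.0157
```

```bash
python3 - <<'E'
from h import *
wsnap('w7.png'); snap('side','s7.png')
w=cv2.imread('pics/w7.png')
R=lambda i,k:cv2.resize(i,None,fx=k,fy=k,interpolation=cv2.INTER_CUBIC)
o=np.zeros((600,800,3),np.uint8)
a=np.clip(R(w[110:190,230:310],5).astype(float)*2.2,0,255); b=R(cv2.imread('pics/s7.png')[150:330,230:360],2.2)
o[:400,:400]=a;o[:b.shape[0],410:410+b.shape[1]]=b
cv2.imwrite('pics/c7.png',o)
E
```

```text
[ 0.59773071 -0.14457068  0.11212325] [ 3.13386817e+00 -2.44648588e-03 -3.97559657e-02] 0.01574382778083241
```

View pics/c7.png

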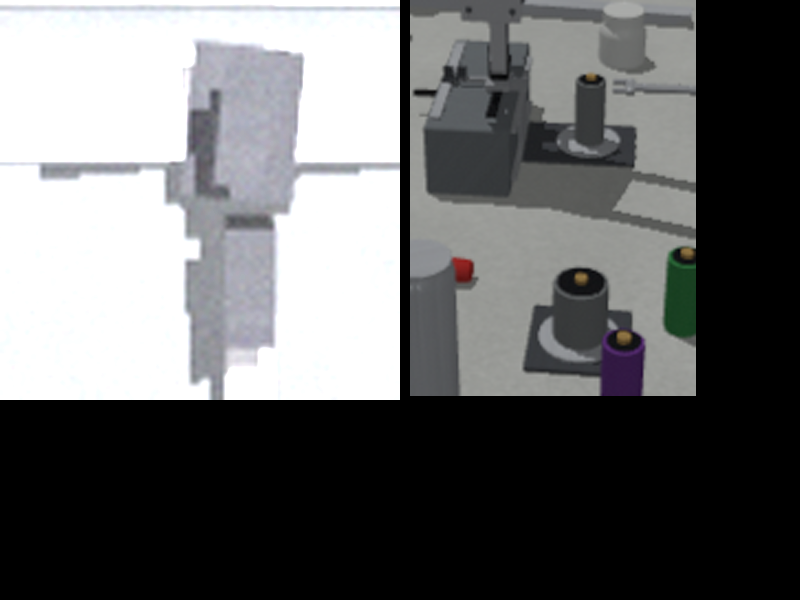

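```bash
python3 - <<'E'
from bench import robot
o=robot.get_obs();print(o['time'],o['tool_pos'],o['wrist_force'],o['width']);print(robot.close_job())
E
```

```text
21.5833 [ 0.5977301  -0.14453778  0.11214684] [ 1.05552723 -8.61570152  0.74220172] 0.01584355049153889
the job is handed in; nothing more can be done
None
```

I swapped the two housings and handed the job in at 21.6 s, with the gripper holding the shutter at the mark. The hand-in reports no verdict, so this rests on my own checks.

- **Swap:** I parked the wide housing on the clear strip, moved the slim one to the lamp plate, then moved the wide one to the stand. Both were upright in the last side picture. After release, the top camera put the slim housing about 3 mm from the lamp plate's centre and the wide one about 1 mm from the stand's. Both were let go before I touched the shutter.
- **Shutter:** I pulled it about 55 mm. The last wrist picture showed the pointer about 0.5 to 1 mm short of the mark, against the 6 mm allowed. The fingers read 15.8 mm on the 16 mm grip, the wrist force was about 8.5 N against the spring, and the position was steady.
- **Disagreements:** My early estimates of the pull were 50 mm from the side camera, 52 mm from the top and 56 mm from the wrist. I went with the wrist view. The mark's clamp is hard to tell from its fin, so the alignment could be off by a millimetre or two more.
- **Other things on the bench:** I saw nothing disturbed in the pictures, but I did not measure those objects again at the end.

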